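# Set the stop of a tube-sawing jig and ease its clamp screw

## Task

Set the jeweller's tube-sawing jig for its longest cut: slide the black stop grip all the way to the red end stop, then turn the brass thumbscrew clockwise (seen from above) until it seats, and back it off a quarter turn so that the stop bar can still be nudged. Finish still holding the thumbscrew steady in the gripper at that quarter turn, with the stop left against its end. Leave the cup, the jar and the tweezers where they are.

Things in the scene. Friction and masses are not known exactly. Their poses are not given: they have to be found in the camera images.
- jig: Jig fixed to the bench: aluminium plate 84 (x) x 330 (y) x 12 mm. Origin on the bench, mid-width, 125 mm from the plate's -y end; y along the jig, z up. Dark rails up to z=18. Red end stop at the -y end: 18 mm wide, y -114 to -100, top z=30. Blue bridge 68 x 30 mm at y=80, top z=46, carries the thumbscrew. Steel saw guide at y=182 to 202, top z=42. Stop bar along x=0.
- stop_grip (a point): Top centre of the black stop grip with an orange cap, a block 24 mm (jig x) x 20 mm (jig y) fixed to the stop bar; this point is 61 mm above the bench, the block reaches down to z = 21 mm. Pinch it across its 24 mm width, or push it. Its axes are the jig's.
- stop_slide (a joint): Travel of the stop grip in m: 0 nearest the thumbscrew (grip at jig y = -20 mm), growing as it slides towards the jig's -y, to 0.070 against the red end stop (grip at jig y = -90 mm). About 2 N of friction; it stays where it is left.
- thumbscrew: The brass wing of the thumbscrew: a flat upright bar 42 mm long (its own x) x 10 mm thick (its own y) x 26 mm high (z up), on the screw's axis at jig x = 0, y = 80 mm. Origin at the bar's centre, 73 mm above the bench (bar z = 60 to 86 mm, 14 mm clear of the bridge). The wing at its own -x end is red on top. It turns in place without rising or sinking.
- screw_turn (a joint): Turn of the screw in rad, growing clockwise from above: 0 slack (hard stop), 4.0 seated (hard stop). Seated, the red wing points along the jig's -x; a quarter turn back is 2.43, red wing along the jig's -y, towards the stop grip. It starts 1.9 to 2.6 rad short of seated. Friction about 0.04 N m; it stays where it is left, so it can be turned in several grasps.
- cup: Bystander: blue ceramic cup, 72 mm across at the rim, 75 mm high, loose, beyond the jig. Origin at the centre of its underside.
- jar: Bystander: brown glass jar with a black lid, 64 mm across, 80 mm high, loose, beyond the jig. Origin at the centre of its underside.
- tweezers: Bystander: steel tweezers lying flat, about 150 mm long (own x), 18 mm wide, 9 mm high, loose, past the red end stop. Origin on the bench near the middle.

How it is judged:
On the way, in this order (a step that is already met when the one before it is completed fails the run):
1. the stop grip is against its end stop (value of joint stop_slide above 0.066 m), for 0.2 s.
2. the thumbscrew is seated, the stop grip still at its end (value of joint stop_slide above 0.066 m and value of joint screw_turn above 3.93 rad), for 0.2 s.
At the end, for the whole second after the job is handed in: The stop grip is within 4 mm of its end stop; the thumbscrew, having been seated (within 0.07 rad of its stop), stands a quarter turn (1.571 rad, +/- 0.26) back from its seat, at rest, with the gripper's fingers still gripping it with more than 10 N (value of joint stop_slide above 0.066 m and value of joint screw_turn between 2.169 and 2.689 rad and velocity of joint screw_turn between -0.05 and 0.05 rad/s and contact force between the fingers and thumbscrew above 10 N); the arm keeps its last pose, push and grip.
It fails at once if the cup moved by more than 15 mm (distance of cup from where it was at the start of the episode above 0.015 m).
It fails at once if the jar moved by more than 15 mm (distance of jar from where it was at the start of the episode above 0.015 m).
It fails at once if the tweezers moved by more than 15 mm (distance of tweezers from where it was at the start of the episode above 0.015 m).
It also fails if it takes over 51 s, if anything falls off the work surface, if the arm or the gripper's body presses on something with over 40 N, if the wrist force passes 120 N, or if a joint passes its speed limit or range.

## Robot

A 7-joint arm with a two-finger parallel gripper is mounted at the origin on the work surface. World frame = base frame: x ahead of the robot, y to its left, z up, the work surface at z = 0. Lengths are in m, angles in rad, forces in N, time in s.
With the tool pointing down it reaches from about 0.425 to 0.95 m from the base axis. Payload 4.7 kg.
Tool frame: the origin (TCP) lies between the finger pads; the fingertips stand 25 mm ahead of it and the grasp point (between the pads) lies 6 mm ahead of it; z points along the fingers, y is the line along which they close (so a half turn about z gives the same grasp; the last joint's range is limited). The gripper opens to 85 mm and grips with 20 to 120 N. Pads are 22 mm wide; open, the fingers measure 114 mm over their backs; the gripper's body (76 mm by 85 mm) begins 54 mm behind the grasp point. The pads swing forward as they close: fully open they stand 13 mm farther back than shut.
Start: joints at [1.292, 0.469, -0.049, 1.532, 0.024, 1.141, -0.082], TCP at [0.167, -0.654, 0.229] pointing down, gripper open.
Joint ranges: [-2.59, 2.59], [-0.33, 1.99], [-1.39, 1.29], [0.1, 2.45], [-1.04, 4.18], [0.21, 1.99], [-2.66, 2.66]. Speed limits (rad/s): [2.57, 2.57, 3.14, 3.14, 3.14, 3.14, 3.14].

## Interface

Orientations are given as a 3x3 rotation matrix whose columns are the frame's x, y, z axes.
In Python, from rig import * gives the robot as it stands. Calls block until the motion is done:
- movep(position, orientation): joint-space move of the TCP to a pose.
- move_l(position, attitude=None, feed=0.15, until_force=None): straight line of the TCP; attitude=None keeps the orientation; feed is the mean speed in m/s. With until_force (N) it stops when the force on the tool has changed by that much, and returns True; else False.
- move_joints(angles): joint-space move.
- command_gripper(opening, newtons=None): finger opening in m; newtons is the grip in N (None keeps the last); returns when the fingers have stopped.
- sleep(seconds).
- inverse_kinematics(position, orientation): joint angles nearest the present ones, or None.
- sense(): the state.
- camera(name): name is "scene" or "top"; returns (picture, depth): 420x560x3 uint8, red, green, blue; 420x560 float32, m along the optical axis (not along the pixel's ray), 0 where there is no reading.
- camera_params(name): a dict with "K" (3x3 intrinsics, pixels), "dist" ([k1, k2, p1, p2, k3] as OpenCV has them; the pictures are not rectified), "position" and "rotation" of the camera in the world. Camera axes: x right, y down, z forward; pixel columns grow to the right and rows downward; lengths in m; the calibration is good to about 2 mm. A picture is of the moment at which its call begins. camera_params takes no time and is no camera call.
A pose or a line that the arm cannot do raises Unreachable and nothing moves.
- finish_job(): hands the job in; it is judged then, once.
The state is a dict: "time_s": time; "joint_pos": joint angles; "qd": joint speeds; "joint_efforts": joint torques, N m; "position": TCP position; "tcp_rot": TCP orientation; "wrist_force": force on the tool from outside, world axes, zero at the start; "ft_torque": the same for the moment, N m; "finger_gap": finger opening in m; "gripper_force": force on a finger pad.
Only numpy, scipy, OpenCV 4.12 (cv2) and the standard library are available. Lean on these libraries where they do the work, as an engineer would, in place of code of your own. Each camera call takes 0.05 s, during which the arm holds its last target. There are 200 camera calls.

## Working session

There is one attempt and no reset: what is moved stays moved. The work goes in short steps, each a Python script; the robot and the scene stay as the last script left them, time stands still between calls to the robot, and variables do not carry over. Pictures are saved under pics/ and viewed, at most 10 in all, crops included, and the job is handed in when it is done.

```bash
mkdir -p pics; cat > h.py <<'E'
from rig import *
import numpy as np, cv2
def ray(name,uv):
    p=camera_params(name);K=np.array(p["K"]);d=np.array(p["dist"])
    n=cv2.undistortPoints(np.array([[uv]],float),K,d)[0,0]
    return np.array(p["position"]),np.array(p["rotation"])@np.array([n[0],n[1],1.])
def onz(name,uv,z):
    o,r=ray(name,uv);return o+r*(z-o[2])/r[2]
def shot(name,f):
    im,d=camera(name);cv2.imwrite("pics/"+f,im[:,:,::-1]);np.save("pics/"+f+".npy",d);return im,d
E
python3 - <<'E'
from h import *
for n in("top","scene"):
    shot(n,n+"0.png");p=camera_params(n);print(p["position"],np.round(p["rotation"],3).tolist(),np.round(p["K"],0).tolist())
print(sense()["time_s"],sense()["tcp_rot"])
E
```

```text
[0.52435219 0.00433645 0.91087136] [[0.012, -0.99, 0.137], [-1.0, -0.011, 0.012], [-0.01, -0.138, -0.99]] [[411.0, 0.0, 281.0], [0.0, 411.0, 210.0], [0.0, 0.0, 1.0]]
[0.91042733 0.51510682 0.88393846] [[-0.869, 0.404, -0.286], [0.495, 0.701, -0.513], [-0.006, -0.587, -0.809]] [[439.0, 0.0, 281.0], [0.0, 439.0, 201.0], [0.0, 0.0, 1.0]]
0.1 [[ 9.68942498e-01  2.47285669e-01 -4.83577375e-04]
 [ 2.47286139e-01 -9.68940920e-01  1.74882979e-03]
 [-3.60973636e-05 -1.81409748e-03 -9.99998354e-01]]
```

View pics/top0.png

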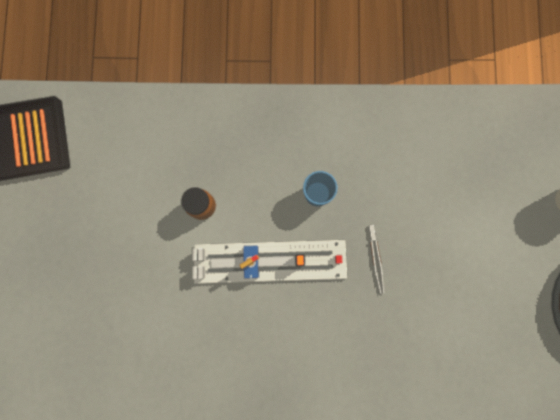

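View pics/scene0.png

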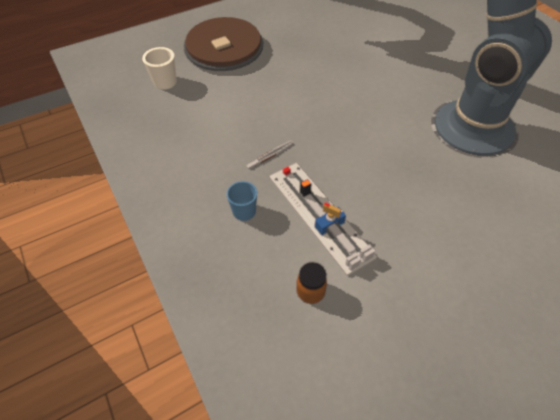

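The top view shows the jig along world y. The red stop is at (338,259), the orange cap at (300,260), and the wing at (250,262) with its red tip at (255,258). The cup is at (320,188) and the jar at (198,203), both beyond the jig in +x. The tweezers are at (377,260).

```bash
cat >> h.py <<'E'
def cen(m,k=0):
    n,l,s,c=cv2.connectedComponentsWithStats(m.astype(np.uint8))
    o=np.argsort(-s[1:,4])+1
    return [(c[i],int(s[i,4])) for i in o if s[i,4]>=4]
def find(name,im):
    roi=dict(top=(235,285,185,355),scene=(155,275,265,380))[name]
    hsv=cv2.cvtColor(np.ascontiguousarray(im),cv2.COLOR_RGB2HSV);H,S,V=[hsv[...,i].astype(int) for i in range(3)]
    R=np.zeros(H.shape,bool);R[roi[0]:roi[1],roi[2]:roi[3]]=1
    red=R&((H<5)|(H>172))&(S>150)&(V>110)
    ora=R&(H>=6)&(H<=14)&(S>190)&(V>180)
    bra=R&(H>=14)&(H<=30)&(S>100)&(V>110)
    blu=R&(H>=100)&(H<=125)&(S>120)&(V>60)
    return dict(red=(red,.03),ora=(ora,.061),bra=(bra,.086),blu=(blu,.046))
E
python3 - <<'E'
from h import *
for n in("top","scene"):
    im=cv2.imread(f"pics/{n}0.png")[:,:,::-1]
    for k,(m,z) in find(n,im).items():
        for c,a in cen(m)[:3]: print(n,k,c.round(1),a,onz(n,c,z).round(4), onz(n,c,.086).round(4) if k=='red' else '')
im=cv2.imread("pics/top0.png")
a=cv2.resize(im[235:290,185:355],(800,259),interpolation=cv2.INTER_NEAREST)
s=cv2.imread("pics/scene0.png")[155:275,265:380];b=cv2.resize(s,(320,334),interpolation=cv2.INTER_NEAREST)
c=np.zeros((593,800,3),np.uint8);c[:259]=a;c[259:,:320]=b;cv2.imwrite("pics/crop.png",c)
E
```

```text
top red [338.1 259. ] 35 [ 0.5423 -0.1074  0.03  ] [ 0.5411 -0.1003  0.086 ]
top red [254.2 257.8] 13 [0.5426 0.071  0.03  ] [0.5414 0.0668 0.086 ]
top ora [300.  259.9] 20 [ 0.5387 -0.0254  0.061 ] 
top bra [246. 263.] 74 [0.5308 0.083  0.086 ] 
top bra [299.6 259.8] 26 [ 0.5385 -0.0237  0.086 ] 
top blu [250.1 250.9] 85 [0.5565 0.0788 0.046 ] 
top blu [251.2 271.8] 81 [0.5133 0.0755 0.046 ] 
scene red [286.5 170.5] 34 [ 0.5486 -0.1013  0.03  ] [ 0.5723 -0.0609  0.086 ]
scene red [326.6 203.9] 9 [0.5178 0.0362 0.03  ] [0.5436 0.0676 0.086 ]
scene ora [305.  183.1] 24 [ 0.5431 -0.0231  0.061 ] 
scene bra [332.  210.8] 141 [0.5434 0.0893 0.086 ] 
scene blu [322.2 224.1] 150 [0.5645 0.0874 0.046 ] 
scene blu [340.8 218.3] 41 [0.5193 0.0954 0.046 ]
```

View pics/crop.png

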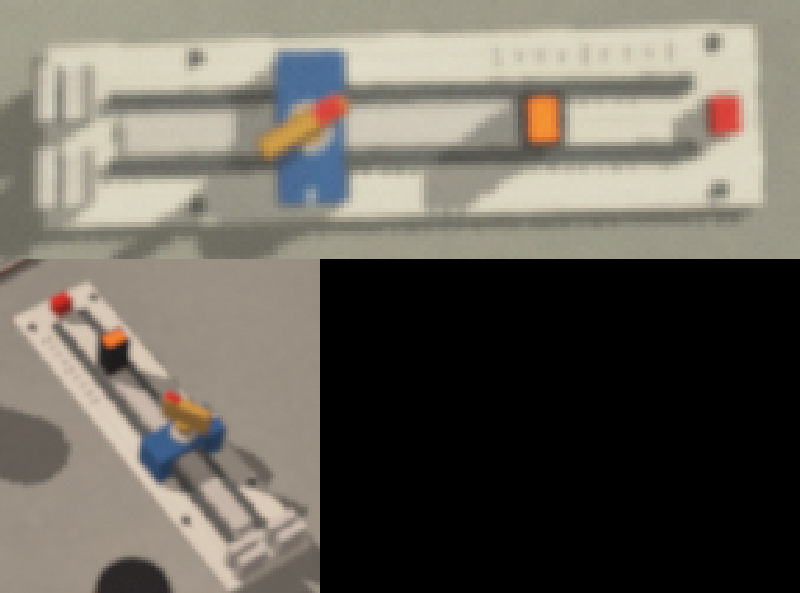

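```bash
cat >> h.py <<'E'
psi=0.041
S=np.array([.5352,.0785]); 
def R(deg):
    a=np.radians(deg);c,s=np.cos(a),np.sin(a)
    return np.array([[c,s,0],[s,-c,0],[0,0,-1.]])
def st(t=''):
    s=sense();print(t,round(s["time_s"],2),np.round(s["position"],4),'F',np.round(s["wrist_force"],1),'T',np.round(s["ft_torque"],2),'gap',round(s["finger_gap"],4),'gf',np.round(s["gripper_force"],1),'yaw',np.degrees(np.arctan2(s["tcp_rot"][1][0],s["tcp_rot"][0][0])).round(1),'q7',np.round(s["joint_pos"][6],2))
E
python3 - <<'E'
from h import *
for y in (92.35,-87.65):
    q=inverse_kinematics([.54,-.025,.051],R(y));print(y,None if q is None else np.round(q,2))
for y in (119.5,90,60,30,2.4,-10,-60.5,-90,-120,-150,-177.6,-190):
    q=inverse_kinematics([*S,.080],R(y));print(y,None if q is None else np.round(q,2))
E
```

```text
92.35 [ 0.43  0.56 -0.6   1.98  0.46  0.74 -0.41]
-87.65 [-0.8   0.78  1.11  2.05 -0.91  0.92 -2.28]
119.5 [ 0.43  0.6  -0.87  1.95  0.6   0.87 -0.25]
90 [ 0.41  0.58 -0.84  1.96  0.57  0.86 -0.74]
60 [ 0.42  0.59 -0.86  1.96  0.59  0.87 -1.28]
30 [ 0.35  0.55 -0.76  1.96  0.51  0.83 -1.73]
2.4 [ 0.23  0.5  -0.58  1.97  0.39  0.78 -2.1 ]
-10 [ 0.19  0.49 -0.53  1.97  0.35  0.77 -2.29]
-60.5 [-0.89  0.6   0.92  2.03 -0.65  0.83 -2.23]
-90 [ 0.61  0.77 -1.18  1.95  0.84  1.04  2.18]
-120 [ 0.61  0.77 -1.18  1.95  0.84  1.04  1.65]
-150 [ 0.61  0.77 -1.18  1.95  0.84  1.04  1.13]
-177.6 [ 0.48  0.63 -0.94  1.95  0.65  0.9   0.81]
-190 [ 0.47  0.62 -0.93  1.95  0.64  0.89  0.6 ]
```

```bash
python3 - <<'E'
from h import *
g=np.array([.5395,-.025])
command_gripper(.05,40)
movep([*g,.16],R(92.35)); 
print(move_l([*g,.051],feed=.1,until_force=8)); st('down')
command_gripper(.0,40); st('grip')
if sense()["finger_gap"]>.015:
    d=np.array([np.sin(psi),-np.cos(psi)])
    e=g+d*.085
    print(move_l([*e,.051],feed=.05,until_force=18)); st('slid')
shot("top","top1.png")
E
```

```text
False
down 4.38 [ 0.5401 -0.0249  0.0516] F [0. 0. 0.] T [-0.03  0.02 -0.02] gap 0.0501 gf 0.0 yaw 92.4 q7 -0.42
grip 4.73 [ 0.5398 -0.0251  0.0517] F [-1.8  0.2  5.7] T [-0.03  0.29  0.08] gap 0.0226 gf 40.2 yaw 92.3 q7 -0.42
True
slid 6.05 [ 0.5427 -0.0915  0.0517] F [0.1 1.2 3.9] T [ 0.14  0.07 -0.03] gap 0.0227 gf 40.0 yaw 92.4 q7 -0.28
```

```bash
python3 - <<'E'
from h import *
p=np.array(sense()["position"])
print(move_l(p+[.0005,-.012,0],feed=.03,until_force=25)); st('push'); sleep(.25); st()
command_gripper(.05); st('rel')
p=np.array(sense()["position"])
move_l([p[0],p[1],.16],feed=.2)
command_gripper(.036,30)
movep([*S,.16],R(119.5)); st()
E
python3 - <<'E'
from h import *
p=sense()["position"]
for n in("top","scene"):
    im,_=shot(n,n+"2.png")
    for k,(m,z) in find(n,im).items():
        for c,a in cen(m)[:3]: print(n,k,c.round(1),a,onz(n,c,z).round(4))
a=cv2.imread("pics/top2.png")[215:295,185:355];b=cv2.imread("pics/scene2.png")[140:260,245:380]
c=np.zeros((590,800,3),np.uint8);c[:280,:595]=cv2.resize(a,(595,280));c[290:,:337]=cv2.resize(b,(337,300));cv2.imwrite("pics/c2.png",c)
E
```

```text
False
push 6.64 [ 0.5427 -0.0918  0.0518] F [-2.1 21.7  3. ] T [ 4.56  0.54 -0.26] gap 0.0225 gf 39.8 yaw 92.8 q7 -0.26
 6.89 [ 0.5427 -0.0918  0.0517] F [-3.3 20.8  2.9] T [ 4.51  0.49 -0.25] gap 0.0227 gf 39.8 yaw 92.8 q7 -0.26
rel 7.28 [ 0.543  -0.1049  0.0515] F [0.2 0.5 0.2] T [0.   0.05 0.04] gap 0.0498 gf 0.0 yaw 92.3 q7 -0.26
 9.02 [0.5354 0.0775 0.1597] F [ 0.1 -1.1 -0.1] T [-0.03 -0.06  0.  ] gap 0.0361 gf 0.0 yaw 119.4 q7 -0.09
top red [338.6 258.9] 27 [ 0.5425 -0.1083  0.03  ]
top ora [330.5 256.7] 6 [ 0.5461 -0.0879  0.061 ]
top bra [332.1 258.6] 34 [ 0.5417 -0.0884  0.086 ]
scene red [284.3 170.2] 6 [ 0.5528 -0.105   0.03  ]
scene red [326.8 204.3] 6 [0.518  0.0376 0.03  ]
scene ora [290.1 165.1] 23 [ 0.5455 -0.0893  0.061 ]
scene bra [332.  210.8] 143 [0.5435 0.0893 0.086 ]
scene blu [322.2 224.1] 150 [0.5645 0.0874 0.046 ]
scene blu [340.8 218.4] 42 [0.5194 0.0955 0.046 ]
```

View pics/c2.png

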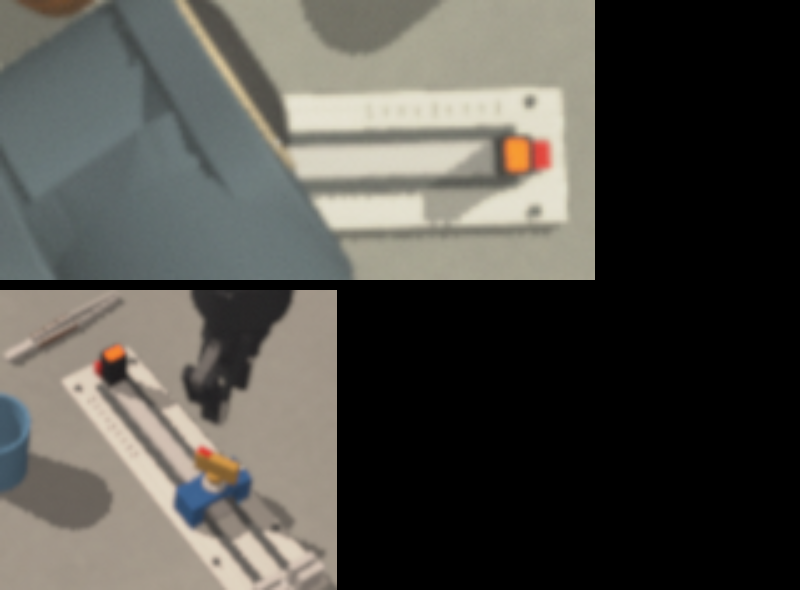

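The stop grip is against the red stop: the orange cap at crop (515,155) touches the red block at (541,155), and the grip's final pose is consistent with the screw axis estimate. Next I grasp the wing.

```bash
python3 - <<'E'
from h import *
S=np.array([.5355,.0783])
print(move_l([*S,.080],feed=.1,until_force=6)); st('down')
if sense()["position"][2]<.083:
    command_gripper(0,30); st('grip')
    if .007<sense()["finger_gap"]<.014:
        move_l([*S,.080],R(110),feed=.05); st('rot')
        move_l([*S,.080],R(95),feed=.05); st('rot')
E
```

```text
False
down 10.07 [0.536  0.0786 0.0805] F [ 0.7  0.2 -0. ] T [-0.03 -0.    0.01] gap 0.0363 gf 0.0 yaw 119.5 q7 -0.18
grip 10.42 [0.5358 0.0783 0.0807] F [-1.  -0.7  5.6] T [-0.11  0.29  0.  ] gap 0.0088 gf 30.8 yaw 119.5 q7 -0.18
rot 10.73 [0.5357 0.0782 0.0807] F [-1.6 -0.7  6.7] T [-0.21  0.4  -0.06] gap 0.0084 gf 31.0 yaw 110.1 q7 -0.32
rot 11.14 [0.5355 0.0782 0.0807] F [-2.1 -0.5  8.2] T [-0.23  0.54 -0.04] gap 0.0085 gf 31.1 yaw 95.1 q7 -0.54
```

Works well. I continue clockwise to the seat (yaw about 2.4°), then watch the torque.

```bash
python3 - <<'E'
from h import *
S=np.array([.5355,.0783])
for y in (75,50,25,10,5,2,-1,-4,-7,-10):
    move_l([*S,.080],R(y),feed=.05); st(y)
    if y<9 and abs(sense()["ft_torque"][2])>.5: break
sleep(.3); st('seat')
E
```

```text
75 11.64 [0.5352 0.0782 0.0807] F [-3.2 -0.8  7.3] T [-0.29  0.64 -0.06] gap 0.0083 gf 31.2 yaw 75.1 q7 -0.84
50 12.22 [0.5349 0.0783 0.0807] F [-4.2 -0.8  8.5] T [-0.23  0.84 -0.03] gap 0.0082 gf 31.2 yaw 50.1 q7 -1.21
25 12.81 [0.5347 0.0786 0.0807] F [-3.  -0.2  9.2] T [-0.08  0.84  0.01] gap 0.0081 gf 31.3 yaw 25.2 q7 -1.58
10 13.22 [0.5346 0.0788 0.0806] F [-4.3  0.9  8.7] T [ 0.01  0.96 -0.05] gap 0.0084 gf 31.3 yaw 10.2 q7 -1.8
5 13.47 [0.5347 0.0789 0.0807] F [-4.9  0.1  8.5] T [ 0.06  0.92 -0.01] gap 0.0083 gf 31.3 yaw 5.2 q7 -1.87
2 13.72 [0.5346 0.079  0.0807] F [-3.3  0.7  9.8] T [ 0.1   0.99 -0.03] gap 0.0081 gf 31.3 yaw 2.2 q7 -1.92
-1 13.97 [0.5346 0.0789 0.0806] F [-4.5  0.4  8.5] T [0.03 0.93 0.35] gap 0.0086 gf 32.3 yaw -0.7 q7 -1.96
-4 14.22 [0.5346 0.0789 0.0806] F [-4.2 -0.   8.8] T [-0.01  0.97  0.55] gap 0.0086 gf 38.1 yaw -3.7 q7 -2.01
seat 14.52 [0.5346 0.0789 0.0806] F [-4.6 -0.6  8.9] T [-0.    0.9   0.63] gap 0.0082 gf 38.1 yaw -3.7 q7 -2.01
```

Seated: torque rises from yaw of about 1° and reaches 0.63 N m. I back off to yaw 92°.

```bash
python3 - <<'E'
from h import *
S=np.array([.5355,.0783])
for y in (20,45,70,91):
    move_l([*S,.080],R(y),feed=.05)
st('back'); sleep(.5); st('end'); print(sense()["qd"])
shot("scene","scene3.png")
im,_=shot("top","top3.png"); c,a=cen(find("top",im)["ora"][0]|find("top",im)["bra"][0])[0]; print(c,a,onz("top",c,.061))
cv2.imwrite("pics/c3.png",cv2.resize(cv2.imread("pics/scene3.png")[130:270,240:390],(640,597),interpolation=cv2.INTER_CUBIC))
E
```

```text
back 16.77 [0.5354 0.0782 0.0807] F [-3.2 -0.9  6.9] T [-0.22  0.56  0.05] gap 0.0085 gf 31.1 yaw 91.1 q7 -0.6
end 17.27 [0.5354 0.0782 0.0806] F [-2.7 -1.4  7.8] T [-0.25  0.54  0.03] gap 0.0083 gf 31.1 yaw 91.1 q7 -0.6
[-0.00018872 -0.00034819  0.00064182  0.00035078 -0.00147111  0.00116053
  0.00015072]
[332.275 258.475] 40 [ 0.54248035 -0.09147276  0.061     ]
```

View pics/c3.png

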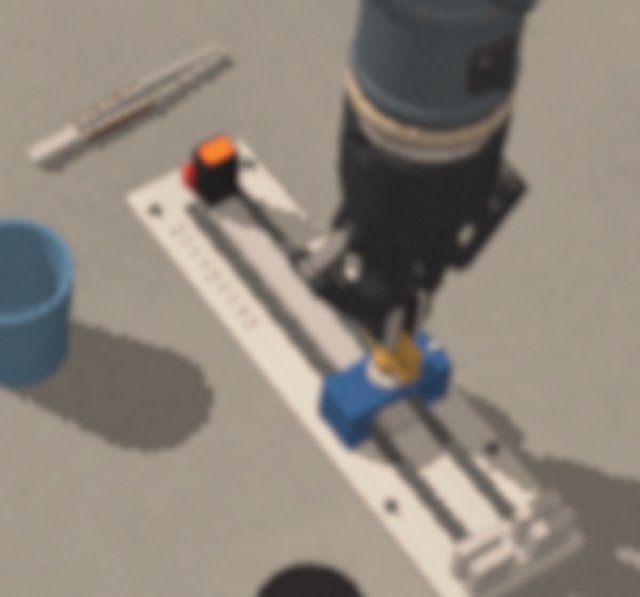

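The wing is held along the jig (crop (395,355)), the stop is still against its red end (215,165), and the bystanders have not been touched.

```bash
python3 -c "
from rig import *
print(finish_job())"
```

```text
the job is handed in; nothing more can be done
None
```

I slid the stop to its red end, seated the thumbscrew and backed it off about a quarter turn, and handed the job in with the gripper still holding it at about 31 N; the judge's verdict was not shown.

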